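# Shift the feed gearbox through its H-gate

## Task

Change the feed: with the fingertips, push the gearbox's lever through its H-shaped gate into the left-hand slot at whose end the T-shaped brass setting pin stands, fully home, and leave it there. Only push the lever, gently, without pinching it, and do not run it into the other left-hand slot on the way. Leave the things round the gearbox as they stand.

Things in the scene. Friction and masses are not known exactly. Their poses are not given: they have to be found in the camera images.
- gearbox: Grey feed gearbox fixed to the bench, 190 (x) x 132 (y) mm, with a shaft and pulley sticking out 50 mm on its right (-y) side. Origin: centre of its underside, on the bench; x to its far side, y to its left, z up; turned by up to 0.4 rad. A steel gate plate with an H-shaped opening lies on top.
- gate (a point): Centre of the H-shaped opening, on the gate plate's top, 112 mm above the gearbox's origin, axes as the gearbox. Two lanes along x (left y = +18 mm, right y = -18 mm; 16 mm wide) are joined only by a cross channel along y at x = 0, also 16 mm wide: four slots, far left, near left, far right, near right.
- lever: Selector lever: 10 mm steel stem with a black turned handle. Pivots both ways about its origin, 25 mm above the gearbox's origin; z along the stem. It starts in the right-hand lane and stays where left; friction takes about 2.5 N of push at the handle. The gate lets it move only along the H, with 5 mm of play either side at the handle. Over 35 N on it is too rough.
- lever_handle (a point): Middle of the lever's handle, on its axis, 160 mm from the pivot; the handle runs from 30 mm below to 29 mm above it and is 24 to 29 mm thick from 20 mm below to 20 mm above. In the gearbox's frame: x = +-41 mm fully home in a slot, x = 0 in the cross channel, y = +34 mm in the left lane, -34 mm in the right; z about 185 mm upright, 176 mm leaning fully.
- lever_side (a joint): Sideways angle of the lever (rad): 0 upright, about +0.21 in the left lane, -0.21 in the right lane (play +-0.036).
- lever_fore (a joint): Fore-and-aft angle of the lever (rad): 0 in the cross channel, about +0.26 fully home in a far slot (towards gearbox +x), -0.26 fully home in a near slot. Rubber buffers at the slot ends give about 7 mm at the handle, at 2 to 3 N per mm.
- setting_pin: T-shaped brass pin, 30 mm tall: a thin shank under a crossbar 42 mm long (along gearbox y) and 10 mm thick; fixed on the gate plate at the end of the slot to be chosen: left lane (gearbox y = +18 mm), at gearbox x = +54 mm (far left slot) or -54 mm (near left slot). Origin: centre of its foot, on the plate.
- flat_plug: Flat round brass plug, 18 mm diameter, 4 mm tall, at the end of the other left-hand slot. Two more of the same are at the ends of the right lane. Origin: centre of its underside, on the plate.
- cup_a: Pale turned wooden cup, 66 mm diameter, 55 mm tall, loose, right of the gearbox. Origin: centre of its underside.
- offcut_b: Pale wooden offcut, 42x58x26 mm, loose, left of the gearbox. Origin: centre of its underside.
- wax_tin: Round wax tin, 66 mm diameter, 28 mm tall, loose, behind the gearbox. Origin: centre of its underside.
- sand_block_a: Brown sanding block, 64x84x30 mm, loose, right of the gearbox. Origin: centre of its underside.

How it is judged (in metres and radians):
At the end, for the whole second after the job is handed in: The lever rests in the left-hand slot that the T-shaped pin marks: sideways angle over 0.15 rad, fore-and-aft angle over 0.215 rad of about 0.26 towards the pin (within about 7 mm of the slot's end at the handle) (value of joint lever_side above 0.15 rad and ((x of setting_pin in the frame of gearbox above 0 m and value of joint lever_fore above 0.215 rad) or (x of setting_pin in the frame of gearbox below 0 m and value of joint lever_fore below -0.215 rad)) and velocity of joint lever_fore between -0.05 and 0.05 rad/s); the robot touches nothing.
It fails at once if the lever was run into the other left-hand slot (value of joint lever_side above 0.12 rad and ((x of setting_pin in the frame of gearbox above 0 m and value of joint lever_fore below -0.15 rad) or (x of setting_pin in the frame of gearbox below 0 m and value of joint lever_fore above 0.15 rad))).
It fails at once if the lever was pinched or shoved with more than 35 N (contact force between the fingers and lever above 35 N).
It fails at once if a thing beside the gearbox (cup, offcut, wax tin, sanding block) was moved or lifted by more than 20 mm (distance of any of cup_a, offcut_b, wax_tin, sand_block_a from where it was at the start of the episode above 0.02 m).
It also fails if it takes over 51 s, if anything falls off the work surface, if the arm or the gripper's body presses on something with over 40 N, if the wrist force passes 120 N, or if a joint passes its speed limit or range.

## Robot

A 7-joint arm with a two-finger parallel gripper is mounted at the origin on a cart in front of the work surface, level with it; the furniture and walls round the work are solid. World frame = base frame: x ahead of the robot, y to its left, z up, the work surface at z = 0. Lengths are in mm, angles in rad, forces in N, time in s.
With the tool pointing down it reaches from about 400 to 875 mm from the base axis. Payload 4.4 kg.
Tool frame: the origin (TCP) lies at the very end of the fingers, on their centre line; the grasp point (between the pads) lies 19 mm behind it; z points along the fingers, y is the direction in which the jaws open and shut (so a half turn about z gives the same grasp; the last joint's range is limited). The gripper opens to 85 mm and grips with 20 to 120 N. Pads are 22 mm wide; open, the fingers measure 114 mm over their backs; the gripper's body (76 mm by 85 mm) begins 54 mm behind the grasp point. The pads swing forward as they close: fully open they stand 13 mm farther back than shut.
Start: joints at [1.211, 0.628, 0.038, 1.517, -0.027, 0.996, -0.02], TCP at [188.262, -622.154, 231.313] pointing down, gripper open.
Joint ranges: [-3.06, 3.06], [-0.37, 2.12], [-1.25, 1.32], [0.18, 2.47], [-1.1, 4.24], [0.23, 1.98], [-2.94, 2.94]. Speed limits (rad/s): [2.57, 2.57, 3.14, 3.14, 3.14, 3.14, 3.14].

## Interface

Orientations are given as [roll, pitch, yaw] about the fixed x, y, z axes, in that order (R = Rz(yaw) Ry(pitch) Rx(roll)).
In Python, from cell import ctrl gives the robot as it stands. The module is installed in compiled form; this text tells all that it offers.
- The arm moves only by the shell command python3 -m jog 'ROWS'. ROWS is text: rows parted by semicolons, each of 7 numbers parted by spaces: the shift along the tool's x, y, z in mm, then the turn, a rotation vector about the tool's x, y, z in degrees, then the opening, from -1 (shut) to 1 (fully open). In form: x y z wx wy wz claw; .... A call has 1 to 8 rows; each row is the pose to reach, as a shift and turn from the pose commanded when the call began, along the tool's axes at that moment; what a row does not reach only later rows make up. A row lasts 1/8 s, in which the tool goes at most 62.5 mm and 10.7 degrees, less where a joint would pass 70% of its speed; a pose out of reach is approached as far as the arm can. A call with a gripper value outside its range is refused whole. The fingers move at their own pace and stop on an object; the grip force is fixed at half the most. Time passes only in rows, so rows that repeat a pose let the fingers close. It gives the time, the measured TCP pose, the force and the opening at its end, in the units of the state.
- ctrl.read_state(): the state, without advancing time (a new reading comes with each control period).
- ctrl.get_image(name): name is "scene" or "top"; returns a dict with "image" (400x640x3 uint8, red, green, blue), "z_map" (400x640 float32, mm along the optical axis (not along the pixel's ray), 0 where there is no reading), "vertical_fov" (degrees; the focal length in pixels is half the picture's height over the tangent of half this angle, whatever the lens; pixels are square), "cx", "cy" (the principal point, pixels), "extrinsics" (4x4, takes a point from world to camera coordinates). Camera axes: x right, y down, z forward; pixel columns grow to the right and rows downward; lengths in mm; the calibration is good to about 2 mm. A picture is of the moment at which its call begins.
- ctrl.finish_job(): hands the job in, once; it reports no verdict.
The state is a dict: "clock": time; "qpos": joint angles; "qd": joint speeds; "tau": joint torques, N m; "eef_pos": TCP position; "tool_rot": TCP orientation; "force": force on the tool from outside, world axes, zero at the start; "torque": the same for the moment, N m; "width": finger opening in mm.
Only numpy, scipy, OpenCV 4.12 (cv2) and the standard library are available. Lean on these libraries where they do the work, as an engineer would, in place of code of your own. Each camera call takes 0.05 s, during which the arm holds its last target.

## Working session

There is one attempt and no reset: what is moved stays moved. The work goes in short steps, Python scripts to look and compute and a shell command to move; the robot and the scene stay as the last step left them, time stands still between calls to the robot, and variables do not carry over. Pictures are saved under pics/ and viewed, and the job is handed in when it is done.

```bash
mkdir -p pics; cat > h.py <<'E'
import numpy as np,cv2
from cell import ctrl
def K(d):
    f=200/np.tan(np.radians(d["vertical_fov"])/2); return f,d["cx"],d["cy"]
def unproj(d,u,v,z=None):
    f,cx,cy=K(d); z=d["z_map"][int(v),int(u)] if z is None else z
    p=np.array([(u-cx)/f*z,(v-cy)/f*z,z]); E=d["extrinsics"]; return E[:3,:3].T@(p-E[:3,3])
def cloud(d):
    f,cx,cy=K(d); z=d["z_map"]; v,u=np.mgrid[:400,:640]
    p=np.stack([(u-cx)/f*z,(v-cy)/f*z,z],-1); E=d["extrinsics"]; return (p-E[:3,3])@E[:3,:3]
def proj(d,P):
    f,cx,cy=K(d); E=d["extrinsics"]; q=E[:3,:3]@np.asarray(P,float)+E[:3,3]; return f*q[0]/q[2]+cx,f*q[1]/q[2]+cy
E
python3 - <<'E'
from h import *
s=ctrl.read_state(); print({k:np.round(v,3) for k,v in s.items()})
for n in("scene","top"):
    d=ctrl.get_image(n); cv2.imwrite(f"pics/{n}0.png",d["image"][:,:,::-1]); print(n,K(d),np.round(d["extrinsics"],3).tolist())
E
```

```text
{'clock': np.float64(0.0), 'qpos': array([ 1.211,  0.629,  0.038,  1.518, -0.027,  0.996, -0.02 ]), 'qd': array([-0.   ,  0.   , -0.001,  0.   ,  0.   , -0.   , -0.   ]), 'tau': array([ 0.0000e+00, -5.6342e+01,  1.2260e+00, -1.9345e+01,  1.1000e-02,
        1.0000e-02,  0.0000e+00]), 'eef_pos': array([ 188.064, -621.543,  230.395]), 'tool_rot': array([-3.14 ,  0.   ,  0.294]), 'force': array([ 0.742, -0.317,  0.14 ]), 'torque': array([ 0.004, -0.018, -0.039]), 'width': np.float64(85.255)}
scene (np.float64(514.0267715505792), 327.53044497042083, 204.97614827424175) [[0.669, -0.743, -0.01, -321.323], [-0.382, -0.332, -0.863, 359.765], [0.638, 0.581, -0.506, 634.919], [0.0, 0.0, 0.0, 1.0]]
top (np.float64(464.1186323551234), 315.86363736042404, 200.25038701607448) [[-0.003, -1.0, -0.001, 100.452], [-0.989, 0.003, -0.151, 596.099], [0.151, 0.001, -0.989, 872.03], [0.0, 0.0, 0.0, 1.0]]
```

View pics/scene0.png

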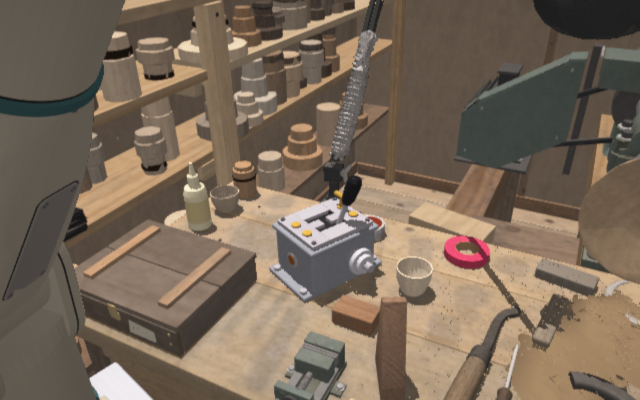

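View pics/top0.png

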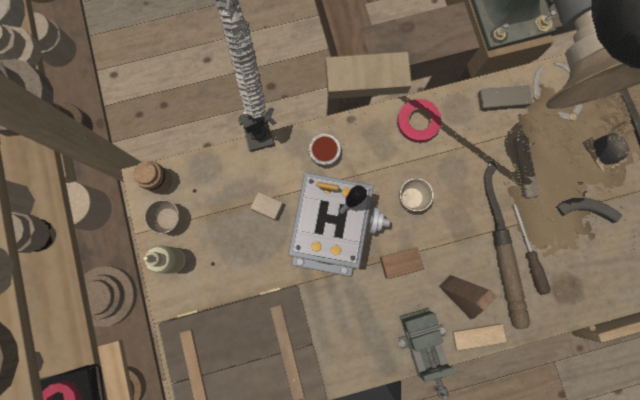

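```bash
python3 - <<'E'
from h import *
for n,(a,b,c,e) in (("top",(280,160,400,285)),("scene",(260,165,400,300))):
    d=ctrl.get_image(n); im=d["image"][b:e,a:c,::-1]; cv2.imwrite(f"pics/{n}1z.png",cv2.resize(im,None,fx=4.4,fy=4.4,interpolation=cv2.INTER_CUBIC))
    np.savez(f"{n}0.npz",**d)
    P=cloud(d)
    if n=="top":
        for (u,v) in ((316,246),(335,250),(327,186),(357,196),(330,220),(312,190),(325,149),(416,196),(265,205),(402,262)): print(u,v,np.round(P[v,u],1))
        m=(abs(P[...,2]-112)<5); vv,uu=np.nonzero(m); print(uu.min(),uu.max(),vv.min(),vv.max())
        mm=m.astype(np.uint8)
        nl,l,st,ce=cv2.connectedComponentsWithStats(mm); i=1+np.argmax(st[1:,4]); print(st[i])
        pts=P[l==i]; print("plate z",np.median(pts[:,2]))
        r=cv2.minAreaRect(pts[:,:2].astype(np.float32)); print(r)
E
```

```text
316 246 [502.5  98.8 116.4]
335 250 [495.3  64.7 114.3]
327 186 [606.8  79.1 144. ]
357 196 [579.   31.6 203.7]
330 220 [550.6  73.  104.5]
312 190 [605.6 105.9 109.8]
325 149 [705.4  79.9  27. ]
416 196 [ 610.7 -107.8    6. ]
265 205 [590.2 201.7  23.5]
402 262 [475.3 -70.8  27.6]
0 632 26 399
[ 293  177   75   86 3677]
plate z 110.51431978952311
((551.7987670898438, 71.72734832763672), (115.96221923828125, 140.0778045654297), 79.13602447509766)
```

View pics/top1z.png

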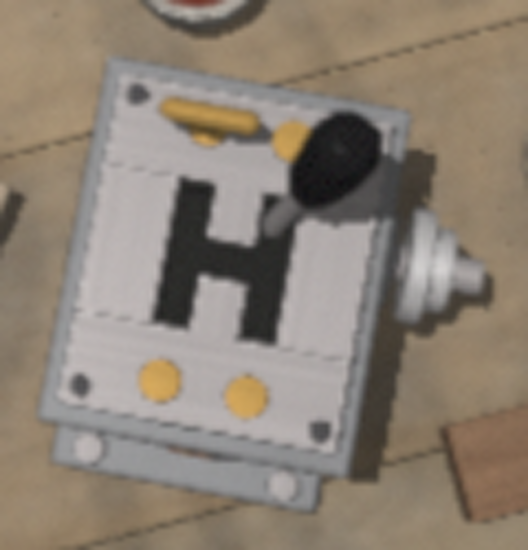

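View pics/scene1z.png

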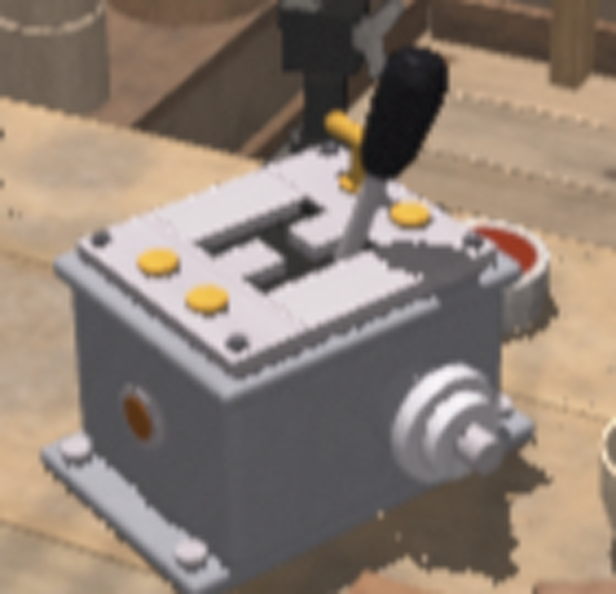

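```bash
python3 - <<'E'
from h import *
d=dict(np.load("top0.npz")); 
def ray(d,u,v,z):
    a=unproj(d,u,v,100.);b=unproj(d,u,v,1000.);t=(z-a[2])/(b[2]-a[2]);return a+t*(b-a)
Z=lambda u,v:(280+u/4.4-.4,160+v/4.4-.4)
hsv=cv2.cvtColor(d["image"],cv2.COLOR_RGB2HSV)
m=cv2.inRange(hsv,(12,130,120),(30,255,255)); m[:,:280]=0;m[:,400:]=0;m[:160]=0;m[285:]=0
n,l,st,ce=cv2.connectedComponentsWithStats(m)
for i in range(1,n): print(st[i],ce[i])
W=[];B=[]
for (px,b,z) in ((Z(160,381),(-54,18),116),(Z(246,397),(-54,-18),116),(Z(199,187),(35.,18),112),(Z(172,322),(-35.,18),112),(Z(206,258),(0,18-18),112)):
    p=ray(d,*px,z);print(b,np.round(p,1)); W.append(p)
w=np.array(W)
g=(w[0]-w[1]); print("yaw from near plugs",np.arctan2(-g[0],g[1]))
P=cloud(d); 
pl=(abs(P[...,2]-111)<4)&(abs(P[...,0]-552)<110)&(abs(P[...,1]-71)<100)
print(cv2.minAreaRect(P[pl][:,:2].astype(np.float32)))
# handle points both views
for n in("top","scene"):
    d=dict(np.load(n+"0.npz"));P=cloud(d)
    k=(P[...,2]>150)&(P[...,2]<215)&(abs(P[...,0]-575)<60)&(abs(P[...,1]-40)<70)&(d["image"].sum(-1)<130)
    q=P[k]; print(n,len(q),q.min(0),q.max(0),q.mean(0))
    for a in range(155,215,10):
        s=q[abs(q[:,2]-a)<5]
        if len(s)>3: print(a,len(s),np.round(s[:,:2].min(0)),np.round(s[:,:2].max(0)),np.round(s.mean(0),1))
E
```

```text
[317 183  21   7  82] [327.2804878  185.98780488]
[343 188   7   8  41] [345.85365854 191.24390244]
[324 190   5   2   7] [325.85714286 190.57142857]
[313 242   7   9  47] [316. 246.]
[332 246   8   8  51] [335.64705882 249.66666667]
(-54, 18) [502.1  98.9 116. ]
(-54, -18) [495.6  63.9 116. ]
(35.0, 18) [582.7  82.5 112. ]
(-35.0, 18) [526.6  93.9 112. ]
(0, 0) [553.   79.7 112. ]
yaw from near plugs -0.18588924671037663
((551.7987670898438, 71.72734832763672), (115.96221923828125, 140.0778045654297), 79.13602447509766)
top 284 [567.47025211  17.23543276 163.68413678] [596.43909372  46.47781468 206.64213712] [580.30829348  32.82575484 194.4241924 ]
165 12 [567.  36.] [576.  46.] [570.4  42.2 166.4]
175 25 [568.  31.] [580.  46.] [571.7  40.3 175. ]
185 36 [569.  24.] [584.  46.] [573.8  37.5 185.6]
195 88 [571.  17.] [596.  44.] [580.2  32.  196.1]
205 123 [574.  20.] [596.  40.] [585.   29.6 202.5]
scene 351 [565.98713904  13.31627565 152.30542456] [589.7765681   41.96495136 208.0677314 ] [574.55509234  26.05575879 183.66417465]
155 28 [567.  26.] [579.  41.] [571.1  33.4 156.6]
165 52 [566.  22.] [583.  42.] [571.3  30.2 165.2]
175 64 [567.  17.] [580.  41.] [572.1  27.6 175.1]
185 68 [568.  15.] [587.  37.] [574.   24.3 185.3]
195 78 [570.  13.] [590.  37.] [576.3  22.6 195.3]
205 61 [571.  14.] [589.  35.] [579.8  23.8 204. ]
```

```bash
cat >> h.py <<'E'
def ray(d,u,v,z):
    a=unproj(d,u,v,100.);b=unproj(d,u,v,1000.);t=(z-a[2])/(b[2]-a[2]);return a+t*(b-a)
E
python3 - <<'E'
from h import *
def fit(W,B):
    W=np.array(W)[:,:2];B=np.array(B,float);wc=W.mean(0);bc=B.mean(0);a=B-bc;c=W-wc
    y=np.arctan2((a[:,0]*c[:,1]-a[:,1]*c[:,0]).sum(),(a*c).sum());R=np.array([[np.cos(y),-np.sin(y)],[np.sin(y),np.cos(y)]])
    o=wc-R@bc; print("yaw",y,"org",o,"res",np.round(W-(B@R.T+o),1).tolist()); return y,R,o
d=dict(np.load("top0.npz"))
W=[ray(d,u,v,116) for u,v in((316,246),(335.65,249.67),(345.5,191.24))]
y,R,o=fit(W,[(-54,18),(-54,-18),(54,-18)])
p=ray(d,327.28,185.99,142);print("pin local",R.T@(p[:2]-o))
d2=dict(np.load("scene0.npz"))
hsv=cv2.cvtColor(d2["image"],cv2.COLOR_RGB2HSV)
m=cv2.inRange(hsv,(12,130,120),(30,255,255));m[:165]=0;m[300:]=0;m[:,:260]=0;m[:,400:]=0
n,l,st,ce=cv2.connectedComponentsWithStats(m)
W=[]
for i in range(1,n):
    q=ray(d2,*ce[i],116); print(st[i],ce[i],np.round(q,1),R.T@(q[:2]-o))
for nm,dd in(("top",d),("scene",d2)):
    P=cloud(dd)
    k=(P[...,2]>150)&(P[...,2]<215)&(abs(P[...,0]-575)<60)&(abs(P[...,1]-40)<70)&(dd["image"].sum(-1)<130)
    q=P[k];L=(q[:,:2]-o)@R
    for a in range(155,215,10):
        s=L[abs(q[:,2]-a)<5]
        if len(s)>3: print(nm,a,np.round(s.min(0)),np.round(s.max(0)))
E
```

```text
yaw -0.17695592758473833 org [552.24457178  71.7703946 ] res [[0.2, -0.2], [-0.1, 0.1], [-0.2, 0.1]]
pin local [52.84277003 16.31794096]
[334 190   9   8  38] [337.73684211 193.44736842] [641.7 115.6 116. ] [80.32042596 58.8839799 ]
[338 205   4   3   9] [339.11111111 206.11111111] [604.9  80.  116. ] [50.37620271 17.40133648]
[349 212   8   4  30] [352.5 213.5] [600.6  42.5 116. ] [ 52.79805558 -20.34067632]
[292 222   8   5  35] [295.57142857 224.05714286] [502.3  98.1 116. ] [-53.74602053  17.09214451]
[303 230   9   6  38] [306.76315789 232.65789474] [495.2  62.3 116. ] [-54.49393226 -19.36713273]
top 165 [ 21. -33.] [ 28. -21.]
top 175 [ 22. -38.] [ 32. -20.]
top 185 [ 23. -44.] [ 36. -20.]
top 195 [ 25. -49.] [ 52. -22.]
top 205 [ 29. -45.] [ 51. -25.]
scene 155 [ 21. -41.] [ 34. -27.]
scene 165 [ 20. -44.] [ 39. -26.]
scene 175 [ 21. -50.] [ 37. -27.]
scene 185 [ 23. -51.] [ 44. -31.]
scene 195 [ 24. -52.] [ 46. -30.]
scene 205 [ 27. -51.] [ 46. -31.]
```

```bash
python3 -m jog '0 0 -40 0 0 0 -1; 50 -40 -40 0 0 0 -1; 100 -81 -40 0 0 0 -1; 150 -121 -40 0 0 0 -1; 200 -162 -40 0 0 0 -1; 250 -202 -40 0 0 0 -1; 300 -243 -40 0 0 0 -1; 300 -243 -40 0 0 0 -1'
```

```text
clock: 1.2
eef_pos: [407.9, -297.9, 271.4]
tool_rot: [-3.14, -0.002, 0.302]
force: [-0.5, -0.7, -0.0]
width: 0.1
```

```bash
python3 -m jog '50 -40 0 0 0 0 -1; 100 -81 0 0 0 0 -1; 150 -121 0 0 0 0 -1; 200 -162 0 0 0 0 -1; 250 -202 0 0 0 10 -1; 304 -246 0 0 0 20 -1; 304 -246 0 0 0 27 -1; 304 -246 0 0 0 27 -1'; cat > st.py <<'E'
import sys
from h import *
s=ctrl.read_state();ex=np.array([.9842,-.1771]);ey=np.array([.1771,.9842]);q=s["eef_pos"][:2]-[552.,71.3]
print("t",s["clock"],"eef",np.round(s["eef_pos"],1),"rot",np.round(s["tool_rot"],3),"local",np.round([q@ex,q@ey],1),"F",np.round(s["force"],1),"w",s["width"])
E
python3 st.py
```

```text
clock: 2.2
eef_pos: [625.0, 21.4, 270.6]
tool_rot: [3.141, 0.001, -0.174]
force: [-0.6, -0.7, 0.7]
width: 0.2
t 2.2 eef [625.   21.4 270.6] rot [ 3.141e+00  1.000e-03 -1.740e-01] local [ 80.7 -36.2] F [-0.6 -0.7  0.7] w 0.16156701007785482
```

```bash
cat > snap.py <<'E'
import sys
from h import *
for n,(a,b,c,e) in (("top",(260,130,420,285)),("scene",(250,80,410,290))):
    d=ctrl.get_image(n); im=d["image"][b:e,a:c,::-1]; 
    cv2.imwrite(f"pics/{n}_{sys.argv[1]}.png",cv2.resize(im,None,fx=2.8,fy=2.8,interpolation=cv2.INTER_CUBIC))
a=cv2.imread(f"pics/top_{sys.argv[1]}.png");b=cv2.imread(f"pics/scene_{sys.argv[1]}.png")[:590,:350]
h=np.zeros((590,a.shape[1]+350,3),np.uint8);h[:a.shape[0],:a.shape[1]]=a;h[:b.shape[0],a.shape[1]:]=b
cv2.imwrite(f"pics/both_{sys.argv[1]}.png",h)
E
python3 snap.py a
```

```text
(no output)
```

View pics/both_a.png

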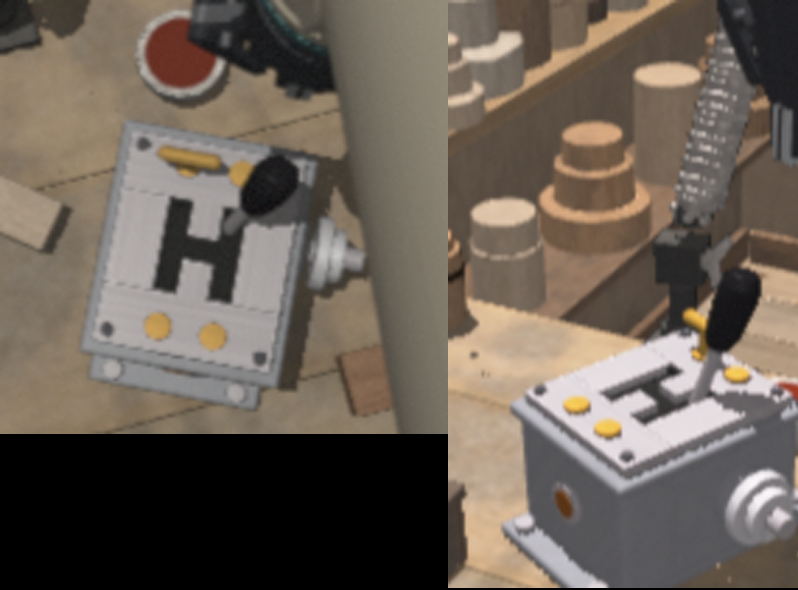

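```bash
python3 -m jog '0 0 40 0 0 0 -1; 0 0 80 0 0 0 -1; 0 0 103 0 0 0 -1; 0 0 103 0 0 0 -1'; python3 st.py; python3 snap.py b
```

```text
clock: 2.8
eef_pos: [622.9, 18.2, 166.9]
tool_rot: [3.14, 0.004, -0.179]
force: [0.1, -0.0, 0.1]
width: -0.2
t 2.8 eef [622.9  18.2 166.9] rot [ 3.14   0.004 -0.179] local [ 79.1 -39.7] F [ 0.1 -0.   0.1] w -0.1508624115013217
```

View pics/both_b.png

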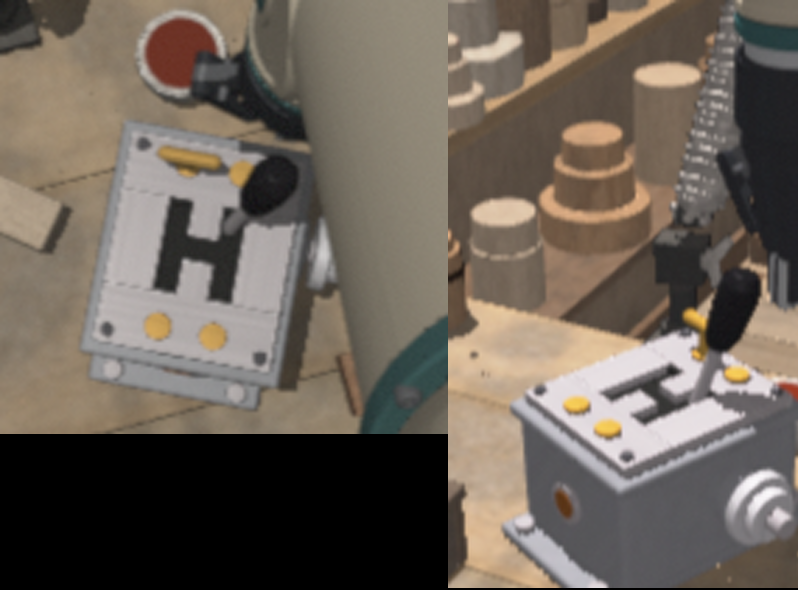

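```bash
python3 -m jog '-5 -3 0 0 0 0 -1; -10 -3 0 0 0 0 -1; -15 -3 0 0 0 0 -1; -20 -3 0 0 0 0 -1; -25 -3 0 0 0 0 -1; -29 -3 0 0 0 0 -1; -33 -3 0 0 0 0 -1; -36 -3 0 0 0 0 -1'; python3 st.py; python3 snap.py c
```

```text
clock: 3.9
eef_pos: [589.5, 30.1, 168.2]
tool_rot: [3.142, 0.0, -0.177]
force: [2.8, 0.2, 2.5]
width: 0.4
t 3.9 eef [589.5  30.1 168.2] rot [ 3.142  0.    -0.177] local [ 44.2 -33.9] F [2.8 0.2 2.5] w 0.4365815854496929
```

View pics/both_c.png

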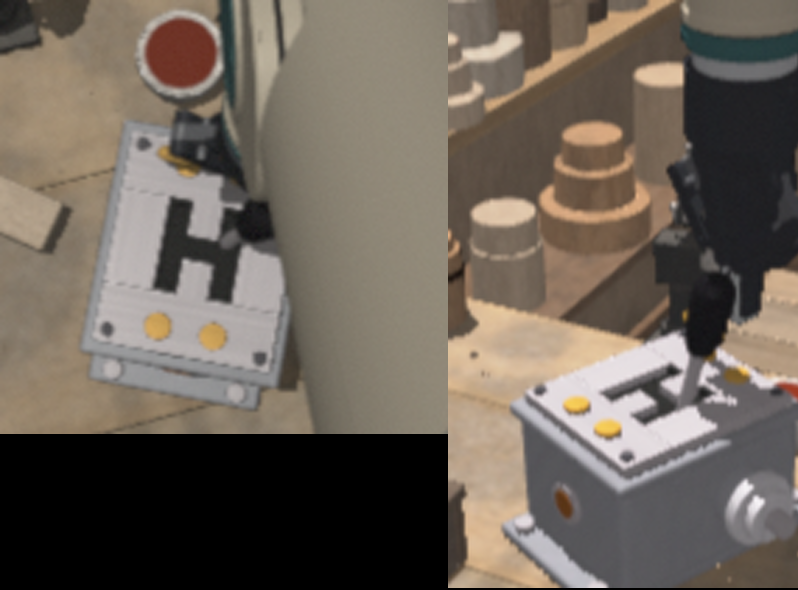

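```bash
python3 -m jog '-3 0 0 0 0 0 -1; -6 0 0 0 0 0 -1; -9 0 0 0 0 0 -1; -12 0 0 0 0 0 -1; -15 0 0 0 0 0 -1; -17 0 0 0 0 0 -1; -18 0 0 0 0 0 -1; -18 0 0 0 0 0 -1'; python3 st.py
cat > lev.py <<'E'
from h import *
ex=np.array([.9842,-.1771]);ey=np.array([.1771,.9842])
for n in("top","scene"):
    d=ctrl.get_image(n);P=cloud(d);L=np.stack([(P[...,:2]-[552.,71.3])@ex,(P[...,:2]-[552.,71.3])@ey,P[...,2]],-1)
    k=(L[...,2]>122)&(L[...,2]<215)&(abs(L[...,0])<62)&(abs(L[...,1])<66)
    for nm,mk in(("stem",k&(L[...,2]<150)),("handle",k&(d["image"].sum(-1)<130))):
      q=L[mk]
      for a in range(125,215,10):
        s=q[abs(q[:,2]-a)<5]
        if len(s)>4: print(n,nm,a,len(s),np.round(np.percentile(s[:,:2],3,axis=0)),np.round(np.percentile(s[:,:2],97,axis=0)))
E
python3 lev.py; python3 snap.py d
```

```text
clock: 5.0
eef_pos: [571.9, 33.3, 168.2]
tool_rot: [3.142, 0.0, -0.177]
force: [2.2, 0.8, 1.7]
width: -0.0
t 5.0 eef [571.9  33.3 168.2] rot [ 3.142  0.    -0.177] local [ 26.3 -33.8] F [2.2 0.8 1.7] w -0.02619422222951805
top stem 125 7 [ -4. -20.] [  2. -16.]
top stem 135 20 [ -2. -18.] [58. 37.]
top handle 175 8 [ -9. -23.] [  4. -18.]
top handle 185 11 [-12. -29.] [ -1. -20.]
top handle 195 14 [-13. -33.] [ -3. -21.]
top handle 205 8 [-11. -33.] [ -9. -28.]
scene stem 125 28 [ -5. -28.] [57. 14.]
scene stem 135 31 [ -4. -28.] [54.  6.]
scene stem 145 31 [ -5. -31.] [54.  5.]
scene handle 155 8 [ -8. -39.] [ -1. -31.]
scene handle 165 43 [-11. -42.] [  5. -31.]
scene handle 175 63 [-12. -46.] [ 22. -25.]
scene handle 185 101 [-13. -48.] [ 29. -25.]
scene handle 195 111 [-13. -50.] [ 30. -33.]
scene handle 205 118 [-13. -51.] [ 28. -28.]
```

View pics/both_d.png

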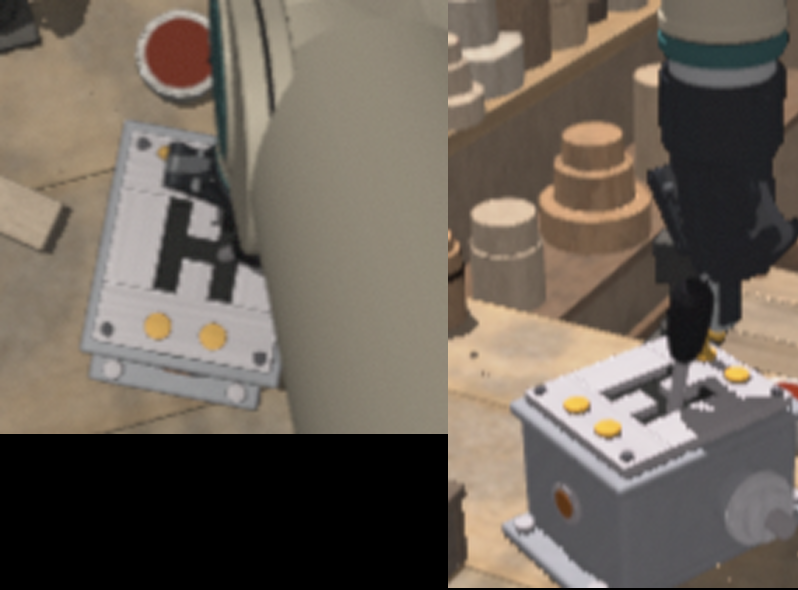

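```bash
python3 -m jog '15 0 0 0 0 0 -1; 15 25 0 0 0 0 -1; 15 50 0 0 0 0 -1; -5 55 0 0 0 0 -1; -26 55 0 0 0 0 -1; -26 55 0 0 0 0 -1; -26 55 0 0 0 0 -1'; python3 st.py; python3 lev.py; python3 snap.py e
```

```text
clock: 6.08
eef_pos: [537.3, -16.1, 168.2]
tool_rot: [-3.141, 0.0, -0.177]
force: [0.7, -0.0, 0.3]
width: -0.1
t 6.075 eef [537.3 -16.1 168.2] rot [-3.141  0.    -0.177] local [  1.  -88.6] F [ 0.7 -0.   0.3] w -0.054199142383314886
top stem 125 9 [ -4. -20.] [39. 10.]
top stem 135 89 [49. -3.] [58. 36.]
top stem 145 40 [51.  2.] [56. 34.]
top handle 175 9 [ -9. -23.] [  7. -18.]
top handle 185 17 [-12. -28.] [  6. -19.]
top handle 195 34 [-13. -37.] [  8. -21.]
top handle 205 57 [-12. -43.] [  6. -24.]
scene stem 125 29 [ -5. -26.] [57. 14.]
scene stem 135 34 [ -5. -28.] [54. 13.]
scene stem 145 38 [ -5. -31.] [55.  5.]
scene handle 155 10 [ -8. -38.] [  0. -32.]
scene handle 165 44 [-11. -44.] [  5. -30.]
scene handle 175 58 [-13. -46.] [  4. -27.]
scene handle 185 65 [-13. -49.] [  3. -25.]
scene handle 195 71 [-14. -51.] [  3. -31.]
scene handle 205 78 [-13. -51.] [  5. -31.]
```

View pics/both_e.png

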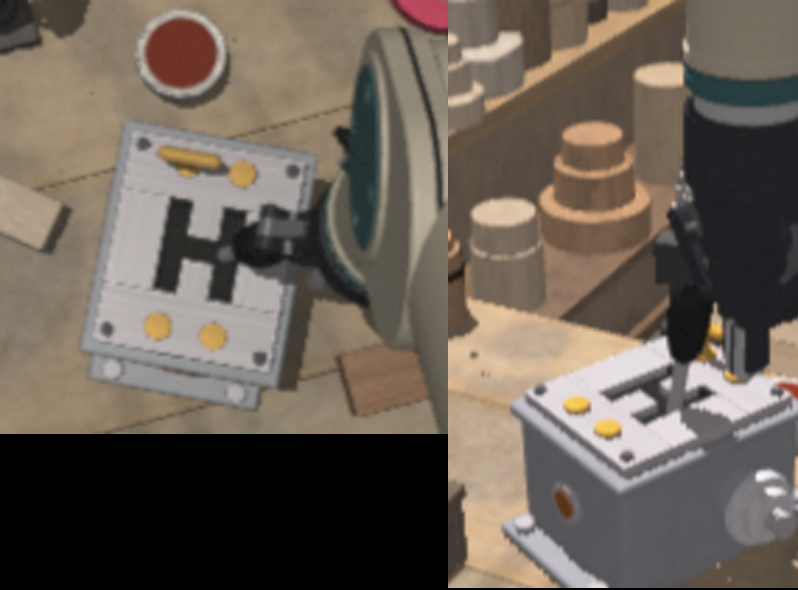

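```bash
python3 -m jog '0 -8 0 0 0 0 -1; 0 -14 0 0 0 0 -1; 0 -19 0 0 0 0 -1; 0 -24 0 0 0 0 -1; 0 -28 0 0 0 0 -1; 0 -32 0 0 0 0 -1; 0 -36 0 0 0 0 -1; 0 -40 0 0 0 0 -1'; python3 st.py; python3 lev.py|grep scene
```

```text
clock: 7.28
eef_pos: [544.7, 21.8, 170.0]
tool_rot: [3.141, -0.002, -0.179]
force: [-3.1, -5.9, 14.4]
width: 0.4
t 7.275 eef [544.7  21.8 170. ] rot [ 3.141e+00 -2.000e-03 -1.790e-01] local [  1.6 -50.1] F [-3.1 -5.9 14.4] w 0.3730138897298258
scene stem 125 21 [ -4. -17.] [  4. -10.]
scene stem 135 21 [ -4. -20.] [  3. -13.]
scene stem 145 27 [ -4. -20.] [  4. -12.]
scene handle 155 5 [ -7. -26.] [ -2. -21.]
scene handle 165 33 [-10. -29.] [  1. -15.]
scene handle 175 48 [-11. -59.] [ -1. -14.]
scene handle 185 72 [-12. -63.] [  5. -19.]
scene handle 195 84 [-12. -64.] [  5. -17.]
scene handle 205 84 [-12. -63.] [  4. -15.]
```

```bash
python3 snap.py f
```

```text
(no output)
```

View pics/both_f.png

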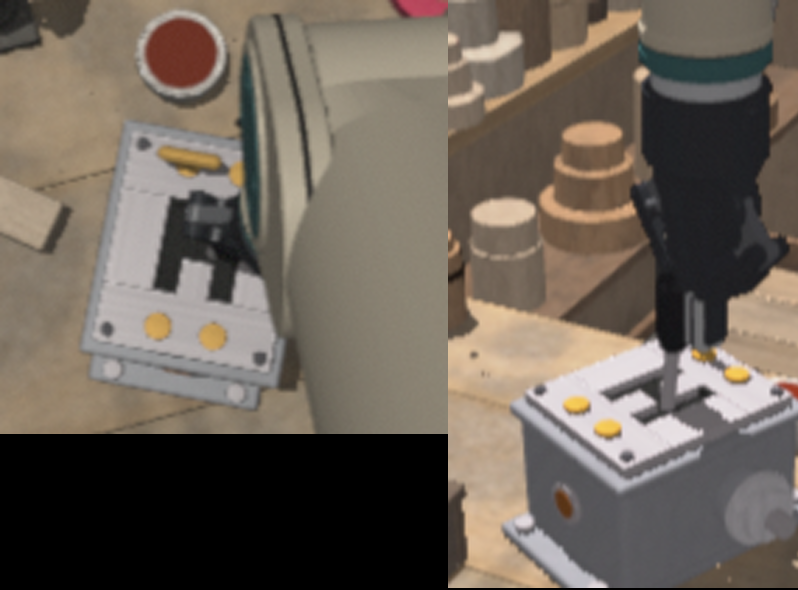

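```bash
python3 -m jog '0 6 0 0 0 0 -1; 0 20 0 0 0 0 -1; 0 35 0 0 0 0 -1; 0 35 0 0 0 0 -1'; python3 st.py; python3 -c "
from h import *
print(ctrl.read_state()['qpos'])"; python3 lev.py
```

```text
clock: 7.98
eef_pos: [537.3, -13.6, 168.1]
tool_rot: [3.141, 0.001, -0.181]
force: [-0.3, 0.6, 0.5]
width: -0.1
t 7.975 eef [537.3 -13.6 168.1] rot [ 3.141e+00  1.000e-03 -1.810e-01] local [  0.5 -86.1] F [-0.3  0.6  0.5] w -0.10034868249299171
[-0.05632029  0.552545    0.04276013  1.89869086 -0.03390827  0.69172694
 -1.74541107]
top stem 135 76 [49. -2.] [58. 37.]
top stem 145 48 [50.  1.] [57. 35.]
top handle 185 8 [-13. -18.] [-5. -7.]
top handle 195 17 [-13. -20.] [-2. -6.]
top handle 205 106 [-11. -26.] [14. -8.]
scene stem 125 38 [ -4. -18.] [57. 20.]
scene stem 135 43 [ -4. -19.] [54. 19.]
scene stem 145 60 [ -3. -19.] [56. 23.]
scene handle 155 6 [ -6. -24.] [  2. -21.]
scene handle 165 35 [-10. -29.] [  3. -17.]
scene handle 175 61 [-11. -32.] [  6. -14.]
scene handle 185 57 [-12. -34.] [  6. -19.]
scene handle 195 73 [-13. -35.] [  7. -17.]
scene handle 205 79 [-12. -36.] [  2. -15.]
```

```bash
python3 -m jog '0 0 0 0 0 -10.5 -1; 0 0 0 0 0 -21 -1; 0 0 0 0 0 -31 -1; 0 0 0 0 0 -41 -1; 0 0 0 0 0 -51 -1; 0 0 0 0 0 -61 -1; 0 0 0 0 0 -71 -1; 0 0 0 0 0 -81 -1'; python3 -m jog '0 0 0 0 0 -9 -1; 0 0 0 0 0 -9 -1'; python3 st.py
```

```text
clock: 9.07
eef_pos: [537.8, -10.6, 168.3]
tool_rot: [-3.142, -0.0, 1.243]
force: [0.3, 0.7, 0.6]
width: -0.2
clock: 9.32
eef_pos: [537.8, -10.8, 168.2]
tool_rot: [-3.141, -0.001, 1.392]
force: [-0.2, 0.0, -0.4]
width: -0.2
t 9.325 eef [537.8 -10.8 168.2] rot [-3.141e+00 -1.000e-03  1.392e+00] local [  0.6 -83.3] F [-0.2  0.  -0.4] w -0.20106607034148014
```

```bash
python3 -m jog '20 0 0 0 0 0 -1; 32 0 0 0 0 0 -1; 37 0 0 0 0 0 -1; 42 0 0 0 0 0 -1; 47 0 0 0 0 0 -1; 51 0 0 0 0 0 -1; 55 0 0 0 0 0 -1; 59 0 0 0 0 0 -1'; python3 st.py; python3 lev.py|grep scene
```

```text
clock: 10.32
eef_pos: [548.4, 46.8, 168.4]
tool_rot: [3.141, -0.0, 1.393]
force: [-0.3, -2.5, 2.5]
width: 0.3
t 10.325 eef [548.4  46.8 168.4] rot [ 3.141 -0.     1.393] local [  0.8 -24.7] F [-0.3 -2.5  2.5] w 0.2512707890375762
scene stem 125 39 [-3. -5.] [57. 18.]
scene stem 135 54 [-5. -5.] [55. 19.]
scene stem 145 59 [-3. -5.] [56. 17.]
scene handle 165 34 [-10.  -9.] [-1.  6.]
scene handle 175 32 [-12. -29.] [-6.  6.]
scene handle 185 67 [-13. -31.] [-7.  6.]
scene handle 195 75 [-14. -31.] [13.  6.]
scene handle 205 37 [-14. -32.] [13.  0.]
```

```bash
python3 -m jog '5 0 0 0 0 0 -1; 10 0 0 0 0 0 -1; 15 0 0 0 0 0 -1; 20 0 0 0 0 0 -1; 24 0 0 0 0 0 -1; 28 0 0 0 0 0 -1; 31 0 0 0 0 0 -1; 33 0 0 0 0 0 -1'; python3 st.py; python3 lev.py|grep scene
```

```text
clock: 11.42
eef_pos: [553.5, 79.3, 168.1]
tool_rot: [-3.141, 0.0, 1.393]
force: [0.2, -2.3, -1.0]
width: -0.2
t 11.425 eef [553.5  79.3 168.1] rot [-3.141  0.     1.393] local [0.1 8.2] F [ 0.2 -2.3 -1. ] w -0.16347380694575492
scene stem 125 37 [-3. 12.] [57. 23.]
scene stem 135 57 [-4. -2.] [55. 28.]
scene stem 145 90 [-3. -3.] [57. 33.]
scene handle 155 11 [-8. 19.] [ 1. 30.]
scene handle 165 36 [-10.  20.] [ 0. 34.]
scene handle 175 28 [-12.   8.] [-7. 36.]
scene handle 185 64 [-14.   1.] [13. 37.]
scene handle 195 69 [-14.   1.] [13. 37.]
scene handle 205 34 [-14.  -0.] [11. 15.]
```

```bash
python3 -m jog '1 0 0 0 0 0 -1; 2 0 0 0 0 0 -1; -20 0 0 0 0 0 -1; -45 0 0 0 0 0 -1; -45 -20 0 0 0 10 -1; -45 -40 0 0 0 20 -1; -45 -60 0 0 0 30 -1; -45 -70 0 0 0 40 -1'; python3 st.py; python3 lev.py; python3 snap.py g
```

```text
clock: 12.52
eef_pos: [476.7, 48.8, 168.8]
tool_rot: [-3.141, -0.002, 0.691]
force: [-0.2, -1.0, -0.4]
width: 0.0
t 12.525 eef [476.7  48.8 168.8] rot [-3.141e+00 -2.000e-03  6.910e-01] local [-70.1 -35.5] F [-0.2 -1.  -0.4] w 0.010254713589866692
top stem 125 11 [-4. 17.] [50. 24.]
top stem 135 88 [ 1. -2.] [59. 37.]
top stem 145 43 [49.  1.] [57. 35.]
top handle 165 5 [-6. 22.] [ 7. 25.]
top handle 175 11 [-9. 23.] [ 5. 29.]
top handle 185 14 [-10.  25.] [ 6. 32.]
top handle 195 31 [-11.  26.] [10. 36.]
top handle 205 147 [-9. 29.] [12. 50.]
scene stem 125 36 [-4. 13.] [56. 24.]
scene stem 135 59 [-4. -2.] [55. 30.]
scene stem 145 88 [-3. -3.] [57. 33.]
scene handle 155 7 [-8. 22.] [ 1. 28.]
scene handle 185 26 [-7. 23.] [10. 29.]
scene handle 195 30 [-12.  15.] [13. 31.]
```

View pics/both_g.png

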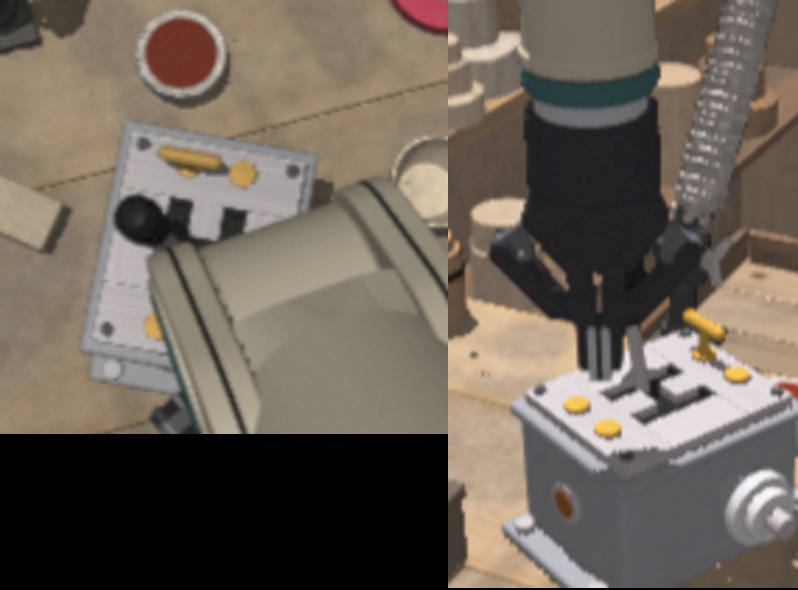

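```bash
python3 -m jog '0 0 0 0 0 10 -1; 0 0 0 0 0 20 -1; 0 0 0 0 0 30 -1; 0 0 0 0 0 40 -1; 0 0 0 0 0 50 -1; 0 0 0 0 0 50 -1'; python3 st.py
```

```text
clock: 13.48
eef_pos: [478.0, 47.6, 168.3]
tool_rot: [-3.141, -0.001, -0.173]
force: [0.0, 0.5, 0.2]
width: -0.1
t 13.475 eef [478.   47.6 168.3] rot [-3.141e+00 -1.000e-03 -1.730e-01] local [-68.6 -36.5] F [0.  0.5 0.2] w -0.06097340894980711
```

```bash
python3 -m jog '0 -36 0 0 0 0 -1; 0 -71 0 0 0 0 -1; 20 -71 0 0 0 0 -1; 35 -71 0 0 0 0 -1; 41 -71 0 0 0 0 -1; 46 -71 0 0 0 0 -1; 51 -71 0 0 0 0 -1; 56 -71 0 0 0 0 -1'; python3 st.py; python3 -m jog '5 0 0 0 0 0 -1; 9 0 0 0 0 0 -1; 13 0 0 0 0 0 -1; 16 0 0 0 0 0 -1; 18 0 0 0 0 0 -1'; python3 st.py; python3 lev.py; python3 snap.py i
```

```text
clock: 14.48
eef_pos: [544.0, 107.0, 168.2]
tool_rot: [3.141, 0.002, -0.177]
force: [-3.4, -1.2, 1.7]
width: -0.0
t 14.475 eef [544.  107.  168.2] rot [ 3.141e+00  2.000e-03 -1.770e-01] local [-14.2  33.7] F [-3.4 -1.2  1.7] w -0.037133602624756255
clock: 15.1
eef_pos: [562.5, 104.2, 168.1]
tool_rot: [-3.142, 0.0, -0.177]
force: [-3.5, -0.7, -1.5]
width: -0.2
t 15.1 eef [562.5 104.2 168.1] rot [-3.142  0.    -0.177] local [ 4.5 34.3] F [-3.5 -0.7 -1.5] w -0.17741194218088055
scene stem 125 37 [13. 12.] [56. 26.]
scene stem 135 61 [16. -3.] [56. 28.]
scene stem 145 87 [18. -1.] [57. 33.]
scene handle 155 25 [16. 19.] [29. 31.]
scene handle 165 55 [14. 18.] [34. 31.]
scene handle 175 55 [ 4. 20.] [36. 29.]
scene handle 185 93 [-3. 20.] [39. 29.]
scene handle 195 98 [-2. 20.] [40. 32.]
scene handle 205 42 [-4. 20.] [40. 37.]
```

View pics/both_i.png

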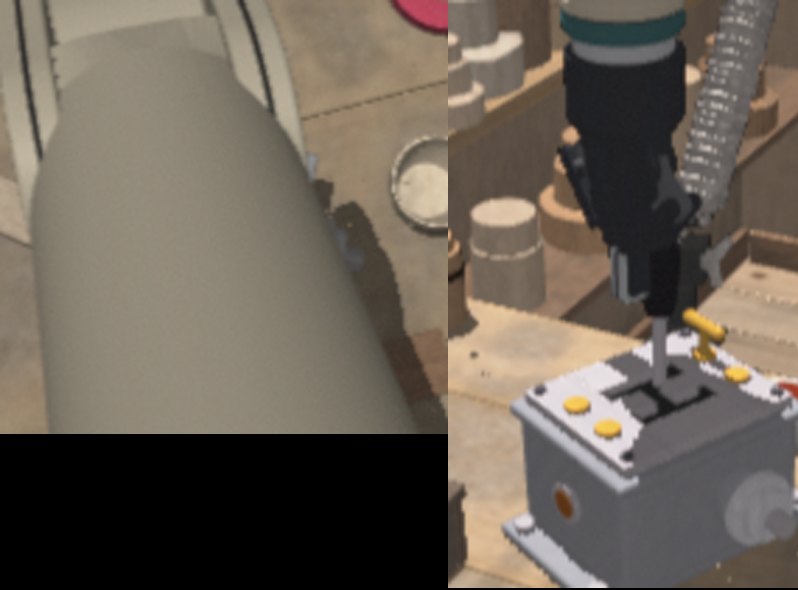

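```bash
python3 -m jog '2 0 0 0 0 0 -1; 4 0 0 0 0 0 -1; 6 0 0 0 0 0 -1; 8 0 0 0 0 0 -1; 8 0 0 0 0 0 -1'; python3 st.py; python3 -m jog '1 0 0 0 0 0 -1; 2 0 0 0 0 0 -1; 3 0 0 0 0 0 -1; 3 0 0 0 0 0 -1'; python3 st.py; 
```

```text
clock: 15.92
eef_pos: [570.9, 102.7, 168.4]
tool_rot: [-3.141, -0.001, -0.177]
force: [-1.7, 0.6, -0.1]
width: 0.1
t 15.925 eef [570.9 102.7 168.4] rot [-3.141e+00 -1.000e-03 -1.770e-01] local [13.  34.3] F [-1.7  0.6 -0.1] w 0.10200824025091251
clock: 16.42
eef_pos: [573.5, 102.1, 168.4]
tool_rot: [-3.142, -0.0, -0.178]
force: [-1.5, 1.0, -0.9]
width: -0.0
t 16.425 eef [573.5 102.1 168.4] rot [-3.142 -0.    -0.178] local [15.7 34.2] F [-1.5  1.  -0.9] w -0.021112659969887794
```

```bash
python3 -m jog '1 0 0 0 0 0 -1; 2 0 0 0 0 0 -1; 2 0 0 0 0 0 -1'; python3 st.py; python3 -m jog '1 0 0 0 0 0 -1; 2 0 0 0 0 0 -1; 2 0 0 0 0 0 -1'; python3 st.py;python3 lev.py
```

```text
clock: 16.8
eef_pos: [575.0, 101.8, 168.2]
tool_rot: [3.141, 0.001, -0.177]
force: [-2.6, 1.1, -1.4]
width: 0.5
t 16.8 eef [575.  101.8 168.2] rot [ 3.141e+00  1.000e-03 -1.770e-01] local [17.3 34.1] F [-2.6  1.1 -1.4] w 0.4936361498838265
clock: 17.18
eef_pos: [576.2, 101.5, 168.0]
tool_rot: [3.141, 0.002, -0.177]
force: [-4.8, 0.1, -1.7]
width: 0.2
t 17.175 eef [576.2 101.5 168. ] rot [ 3.141e+00  2.000e-03 -1.770e-01] local [18.5 34. ] F [-4.8  0.1 -1.7] w 0.24046289306993843
scene stem 125 39 [23. 12.] [57. 24.]
scene stem 135 59 [26. -3.] [55. 31.]
scene stem 145 85 [30. -3.] [56. 32.]
scene handle 155 39 [27. 18.] [44. 33.]
scene handle 165 59 [27. 19.] [48. 30.]
scene handle 175 57 [19. 20.] [50. 29.]
scene handle 185 91 [11. 20.] [52. 31.]
scene handle 195 98 [11. 20.] [54. 33.]
scene handle 205 39 [10. 20.] [55. 45.]
```

```bash
python3 -m jog '1 0 0 0 0 0 -1; 2 0 0 0 0 0 -1; 3 0 0 0 0 0 -1; 3 0 0 0 0 0 -1'; python3 st.py
```

```text
clock: 17.77
eef_pos: [577.7, 101.2, 167.7]
tool_rot: [3.141, 0.005, -0.177]
force: [-8.5, 1.5, -0.6]
width: -0.1
t 17.775 eef [577.7 101.2 167.7] rot [ 3.141  0.005 -0.177] local [20. 34.] F [-8.5  1.5 -0.6] w -0.13413874489519645
```

```bash
python3 -m jog '-2 0 0 0 0 0 -1; -4 0 0 0 0 0 -1; -7 0 0 0 0 0 -1; -15 0 0 0 0 0 -1; -40 0 0 0 0 0 -1; -70 0 0 0 0 0 -1; -100 0 -40 0 0 0 -1; -130 0 -80 0 0 0 -1'; python3 st.py;  python3 -m jog '0 50 0 0 0 0 -1; 0 100 0 0 0 0 -1; 0 150 0 0 0 0 -1; 0 200 0 0 0 0 -1; 0 200 0 0 0 0 -1; 0 200 0 0 0 0 -1'; python3 st.py; python3 lev.py; python3 snap.py j
```

```text
clock: 18.77
eef_pos: [451.6, 124.1, 249.3]
tool_rot: [-3.141, -0.001, -0.178]
force: [0.6, -0.7, 0.9]
width: 0.2
t 18.775 eef [451.6 124.1 249.3] rot [-3.141e+00 -1.000e-03 -1.780e-01] local [-108.2   34.2] F [ 0.6 -0.7  0.9] w 0.2405927681710969
clock: 19.52
eef_pos: [417.4, -72.6, 248.7]
tool_rot: [-3.141, -0.001, -0.178]
force: [0.0, 0.4, 0.5]
width: 0.3
t 19.525 eef [417.4 -72.6 248.7] rot [-3.141e+00 -1.000e-03 -1.780e-01] local [-107.  -165.5] F [0.  0.4 0.5] w 0.287345132902829
top stem 125 12 [24. 17.] [50. 27.]
top stem 135 67 [27. -2.] [58. 27.]
top stem 145 31 [30.  1.] [57. 24.]
top handle 155 8 [28. 20.] [38. 29.]
top handle 165 22 [29. 21.] [41. 34.]
top handle 175 33 [30. 22.] [44. 37.]
top handle 185 40 [32. 24.] [47. 42.]
top handle 195 131 [35. 27.] [58. 48.]
top handle 205 53 [41. 32.] [55. 47.]
scene stem 135 7 [49. -4.] [56.  1.]
scene stem 145 20 [49. -4.] [57.  7.]
```

View pics/both_j.png

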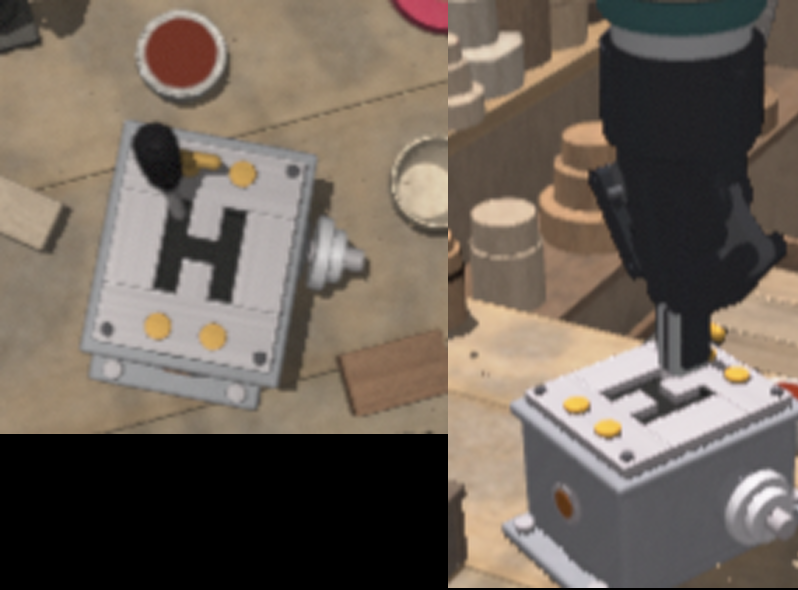

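```bash
python3 -c "
from h import *
ctrl.finish_job()"
```

```text
the job is handed in; nothing more can be done
```

The lever is in the far left slot, which the T-shaped pin marks, and I handed the job in at about 19.6 s of the 51 s allowed.

**What I did:** I pushed the lever with shut fingertips from the far right slot back to the cross channel, across to the left lane, then forward to the end of the far left slot. It never entered the near left slot.

**Forces:** On the first sideways push, the gripper's wide finger linkage rode on the handle and I read about 14 N upward. I backed off and turned the gripper a quarter turn. The push then took about 2.5 N. The last push ended against the rubber buffer at about 8.5 N.

**Last checks:**
- **Lever:** After the retreat, the top view put the handle at about x = +43 and y = +36 mm in the gearbox frame. That is about 0.28 rad fore-and-aft (limit 0.215) and about 0.22 rad sideways (limit 0.15). The scene camera could not confirm this, because the arm hid the lever.
- **Robot:** The arm was clear of everything, with the force reading near zero.
- **Things round the gearbox:** By eye, the tin, the offcut and the cup stood where they were. I did not measure them, and did not check the sanding block separately.

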